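Hook the steel drip grid under the tray's lip and lower it in

ROBOT

A 6-joint arm with a two-finger parallel gripper is mounted at the origin on a cart in front of the work surface, level with it; the furniture and walls round the work are solid. World frame = base frame: x ahead of the robot, y to its left, z up, the work surface at z = 0. Lengths are in mm, angles in degrees, forces in N, time in s.
With the tool pointing down it reaches from about 350 to 950 mm from the base axis. Payload 17.4 kg.
Tool frame: the origin (TCP) lies on the centre line of the jaws, within the pads' length; the fingertips stand 8 mm ahead of it and the grasp point (between the pads) lies 11 mm behind it; z points along the fingers, y is the line along which they close (so a half turn about z gives the same grasp; the last joint's range is limited). The gripper opens to 93 mm and grips with 3 to 60 N. Pads are 15 mm wide; open, the fingers measure 128 mm over their backs; the gripper's body (75 mm by 188 mm) begins 65 mm behind the grasp point.
Start: joints at [72.548, 6.646, 82.598, -0, 90.757, -2.166], TCP at [177.969, 651.122, 226.646] pointing down, gripper open.
Joint ranges: [-162.19, 162.19], [-47.58, 125.68], [4.15, 143.07], [-65.23, 245.23], [0.69, 171.88], [-170.13, 170.13]. Speed limits (degrees/s): [108.29, 108.29, 127.2, 180, 180, 180].

INTERFACE

Orientations are given as a 3x3 rotation matrix whose columns are the frame's x, y, z axes.
In Python, from cell import arm gives the robot as it stands.
- The arm moves only by the tool servo_tool, never from a script. Its argument "moves" is one flat list of numbers, 7 for each row, row after row: the shift along the tool's x, y, z in cm, then the turn, a rotation vector about the tool's x, y, z in degrees, then the closure, from 0 (fully open) to 1 (shut). In form: [tx, ty, tz, ax, ay, az, hand, tx, ty, tz, ax, ay, az, hand, ...]. A call has 1 to 12 rows; each row is the pose to reach, as a shift and turn from the pose commanded when the call began, along the tool's axes at that moment; what a row does not reach only later rows make up. A row lasts 1/12 s, in which the tool goes at most 41.7 mm and 7.16 degrees, less where a joint would pass 70% of its speed; a pose out of reach is approached as far as the arm can. A call with a gripper value outside its range is refused whole. The fingers move at their own pace and stop on an object; the grip force is fixed at half the most. Time passes only in rows, so rows that repeat a pose let the fingers close. It gives the time, the measured TCP pose, the force, the opening and the grip force at its end, in the units of the state.
- arm.state(): the state, without advancing time (a new reading comes with each control period).
- arm.snapshot(name): name is "side" or "top" or "wrist"; returns a dict with "pixels" (400x640x3 uint8, blue, green, red), "z_map" (400x640 float32, mm along the optical axis (not along the pixel's ray), 0 where there is no reading), "mtx" (3x3 intrinsics, pixels), "T" (4x4, takes a point from camera to world coordinates). Camera axes: x right, y up, looking along -z (the intrinsics and any distortion apply to the point x, -y, -z); pixel columns grow to the right and rows downward; lengths in mm; the calibration is good to about 2 mm. The wrist camera is an equidistant fisheye: a pixel r from the principal point sees the ray r / f radians off the axis. A picture is of the moment at which its call begins.
- arm.sign_off(): hands the job in; it is judged then, once.
The state is a dict: "time": time; "q": joint angles; "qd": joint speeds; "tau": joint torques, N m; "tcp_pos": TCP position; "tcp_rot": TCP orientation; "force": force on the tool from outside, world axes, zero at the start; "torque": the same for the moment, N m; "gripper_width": opening from 0.0 (shut) to 1.0 (fully open); "gripper_force": force on a finger pad.
Only numpy, scipy, OpenCV 4.12 (cv2) and the standard library are available. Lean on these libraries where they do the work, as an engineer would, in place of code of your own. Each camera call takes 0.05 s, during which the arm holds its last target. There are 200 camera calls.

TASK

Fit the slotted steel grid into the teal drip tray: pick it up by its black tab, tilt it, hook one end under the lip at the back of the tray, then swing the other end down behind the low front stop until the grid lies flat and square on the tray's rim, and let go. Leave the wooden cover, the mug and the steel cup where they are.

Things in the scene. Friction and masses are not known exactly. Their poses are not given: they have to be found in the camera images.
- tray: Teal plastic drip tray, fixed, 200 mm long (x), 124 mm wide (y). Origin: centre of its underside; x points to its back (away from the robot, within 20 degrees), z up. Rim and the two ledges that carry the grid are 30 mm high: back ledge x = 60 to 94 mm, front ledge -94 to -70 mm, open hollow between. Back wall: inner face at x = 94 mm. Front stop: inner face at x = -94 mm, 45 mm high.
- tray_seat (a point): Where the centre of the seated grid's underside belongs: middle of the tray, 30 mm above its underside; axes as the tray's. The room between back wall and stop is 188 mm, so the 170 mm grid has 18 mm of play; nothing rises above the rim at the sides.
- tray_lip (a point): Middle of the lower front edge of the lip, a flat shelf on the back wall: 62 mm behind the tray's middle, 55 mm above its underside; axes as the tray's. Under the lip is a slot 32 mm deep and 25 mm high over the ledge, open at its sides; the lip's top is 61 mm high. From lip to front stop is 156 mm, less than the grid's length.
- grid: Stainless steel slotted grid, the part to fit, 170 mm long (own x), 114 wide (y), 6 thick, 0.18 to 0.35 kg; an upright black grip tab on its middle is 12 mm thick along x, 44 wide along y, its top 42 mm above the underside. Both ends alike. Origin: centre of the underside, z up. Starts flat on the sideboard left or right of the tray.
- grid_edge_a (a point): Middle of the grid's end at its own x = +85 mm, at half thickness (3 mm above the underside).
- grid_edge_b (a point): Middle of the grid's end at its own x = -85 mm, at half thickness.
- cover: Plain brown wooden cover, a bystander to be left alone; same shape and size as the grid but solid: 170 mm long (own x), 114 wide (y), 6 thick, 0.18 to 0.35 kg; an upright black grip tab on its middle is 12 mm thick along x, 44 wide along y, its top 42 mm above the underside. Both ends alike. Origin: centre of the underside, z up. Starts flat on the sideboard left or right of the tray.
- mug: Green and white mug with a handle, 78 x 116 mm, 101 mm high, a bystander behind the work to the left. Origin: centre of its underside.
- cup: Plain steel cup, 79 mm wide, 101 mm high, a bystander behind the work to the right. Origin: centre of its underside.

How it is judged:
By the outcome, as a careful person would: the job done as asked, in the order asked, and still so for the second after the job is handed in, with the robot touching nothing.
It also fails if it takes over 48 s, if anything falls off the work surface, if the arm or the gripper's body presses on something with over 40 N, if the wrist force passes 120 N, or if a joint passes its speed limit or range.

## Working session

There is one attempt and no reset: what is moved stays moved. The work goes in short steps, Python scripts to look and compute and a tool call to move; the robot and the scene stay as the last step left them, time stands still between calls to the robot, and variables do not carry over. Pictures are saved under pics/ and viewed, at most 10 in all, crops included, and the job is handed in when it is done.

Besides the shell and the picture viewer there is one more tool, called as name(argument=value, ...), one argument or row to a line, values as JSON. servo_tool: Moves the arm, as the interface text tells. Its arguments: {"type":"object","properties":{"moves":{"type":"array"}},"required":["moves"]}

```bash
ls; mkdir -p pics
python3 - <<'E'
from cell import arm
import cv2,numpy as np
for n in("top","side"):
    s=arm.snapshot(n); cv2.imwrite(f"pics/{n}0.png",s["pixels"]); np.savez(f"{n}0.npz",**s)
    print(n,s["mtx"].round(1).tolist(),s["T"].round(3).tolist())
s=arm.state();print({k:np.round(v,2).tolist() for k,v in s.items()})
E
```

```text
pics
top [[393.1, 0.0, 320.4], [0.0, 393.1, 196.5], [0.0, 0.0, 1.0]] [[-0.011, 0.993, -0.117, 411.984], [-0.999, -0.015, -0.037, -79.473], [-0.038, 0.116, 0.992, 1040.004], [0.0, 0.0, 0.0, 1.0]]
side [[515.8, 0.0, 311.4], [0.0, 515.8, 199.5], [0.0, 0.0, 1.0]] [[0.873, 0.172, -0.457, -59.972], [-0.488, 0.335, -0.806, -1144.003], [0.015, 0.926, 0.376, 547.967], [0.0, 0.0, 0.0, 1.0]]
{'time': 0.1, 'q': [72.55, 6.67, 82.63, -0.0, 90.76, -2.17], 'qd': [0.02, -0.01, 0.02, 0.08, 0.08, 0.04], 'tau': [0.0, -72.29, -62.39, 0.08, 0.02, -0.0], 'tcp_pos': [177.91, 650.95, 225.99], 'tcp_rot': [[-0.96, 0.26, -0.0], [0.26, 0.96, -0.0], [0.0, -0.0, -1.0]], 'force': [-0.33, 0.17, 0.81], 'torque': [-0.02, 0.01, 0.0], 'gripper_force': 0.0, 'gripper_width': 1.0}
```

View pics/top0.png

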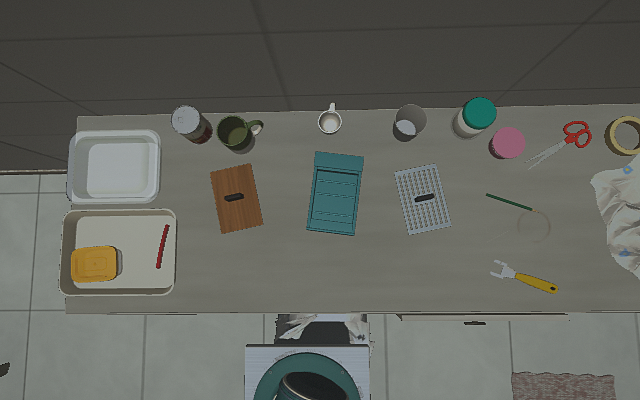

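View pics/side0.png

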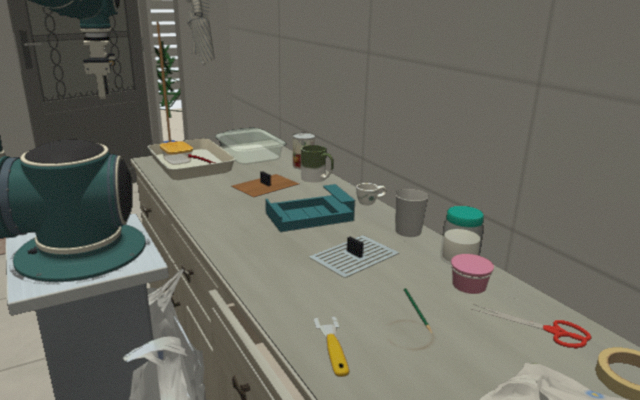

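The top view shows the grid at about (423,199), its tab at (424,198), the tray at (336,193) with its lip at the top (338,162), and the cover at (236,198). The side view agrees with this.

```bash
cat > h.py <<'E'
import numpy as np,cv2
def world(s,u=None,v=None,z=None):
    """pixels -> world; with z given, intersects the plane, else uses depth map"""
    K,T=s["mtx"],s["T"]
    if u is None: v,u=np.mgrid[0:400,0:640]
    u=np.asarray(u,float);v=np.asarray(v,float)
    d=np.stack([(u-K[0,2])/K[0,0],-(v-K[1,2])/K[1,1],-np.ones_like(u)],-1)
    if z is None: return (d*s["z_map"][...,None])@T[:3,:3].T+T[:3,3]
    r=d@T[:3,:3].T
    return T[:3,3]+r*((z-T[2,3])/r[...,2])[...,None]
def proj(s,P):
    T=s["T"];c=(np.asarray(P)-T[:3,3])@T[:3,:3]
    return np.stack([s["mtx"][0,0]*c[...,0]/-c[...,2]+s["mtx"][0,2],s["mtx"][1,1]*c[...,1]/c[...,2]+s["mtx"][1,2]],-1)
E
python3 - <<'E'
from h import *
s=dict(np.load("top0.npz"));W=world(s);hsv=cv2.cvtColor(s["pixels"],cv2.COLOR_BGR2HSV)
print("table z",np.median(W[250:290,300:450,2]),W[250:290,300:450,2].std())
def rect(m,z,x0,x1):
    m=m.copy();m[:,:x0]=0;m[:,x1:]=0;m[:140]=0;m[245:]=0
    v,u=np.nonzero(m);P=world(s,u,v,z)[:,:2].astype(np.float32)
    r=cv2.minAreaRect(P);print(len(u),r,cv2.boxPoints(r).round(1).tolist());return P
print("tray hsv",hsv[193,336],"grid",hsv[180,400:430:3].tolist(),"table",hsv[240,400])
teal=(hsv[...,1]>90)&(hsv[...,0]>80)&(hsv[...,0]<100)
rect(teal,30,290,380)
print("grid h>2.5");rect((W[...,2]>2.5)&(W[...,2]<60),6,385,460)
print("grid bright");rect(hsv[...,2]>150,6,385,460)
P=rect((W[...,2]>20)&(W[...,2]<60),42,405,445)
tabm=(hsv[...,2]<60);rect(tabm,35,405,445)
for lo,hi in((52,70),(38,50)):
    print("tray",lo);rect((W[...,2]>lo)&(W[...,2]<hi)&teal,(61 if lo==52 else 45),290,380)
c=np.hstack([cv2.resize(s["pixels"][140:245,a:a+80],None,fx=5,fy=5,interpolation=cv2.INTER_CUBIC) for a in(296,384)])
cv2.imwrite("pics/crop0.png",c)
E
```

```text
table z 2.7481063154345975 48.266582152516364
tray hsv [ 93 113 111] grid [[33, 27, 112], [100, 42, 144], [40, 21, 111], [25, 41, 74], [101, 44, 144], [25, 28, 109], [102, 32, 134], [70, 10, 75], [86, 17, 123], [87, 17, 146]] table [ 30  21 109]
3645 ((540.3934936523438, -78.6502685546875), (126.18309783935547, 205.8233642578125), 82.40151977539062) [[430.0, -127.5999984741211], [634.0999755859375, -154.8000030517578], [650.7000122070312, -29.700000762939453], [446.70001220703125, -2.5]]
grid h>2.5
4966 ((542.81689453125, -309.55889892578125), (195.64041137695312, 278.3252868652344), 88.28549194335938) [[400.79998779296875, -403.20001220703125], [679.0, -411.5], [684.7999877929688, -215.89999389648438], [406.6000061035156, -207.60000610351562]]
grid bright
158 ((524.4598388671875, -308.06732177734375), (167.8083953857422, 111.22307586669922), 11.152654647827148) [[431.3999938964844, -269.70001220703125], [452.8999938964844, -378.8999938964844], [617.5, -346.3999938964844], [596.0, -237.3000030517578]]
101 ((595.6444702148438, -295.91192626953125), (161.166748046875, 46.83706665039062
[... 300 characters left out ...]
0001220703125, -291.6000061035156], [454.70001220703125, -339.20001220703125], [680.2999877929688, -310.8999938964844], [674.4000244140625, -263.29998779296875]]
tray 52
708 ((616.7576904296875, -89.32218933105469), (122.3048324584961, 37.9536018371582), 82.13890838623047) [[589.5999755859375, -147.3000030517578], [627.2000122070312, -152.5], [643.9000244140625, -31.299999237060547], [606.2999877929688, -26.100000381469727]]
tray 38
112 ((441.22454833984375, -64.40045166015625), (119.46681213378906, 5.9326019287109375), 82.19656372070312) [[430.20001220703125, -123.19999694824219], [436.1000061035156, -124.0], [452.29998779296875, -5.599999904632568], [446.3999938964844, -4.800000190734863]]
```

View pics/crop0.png

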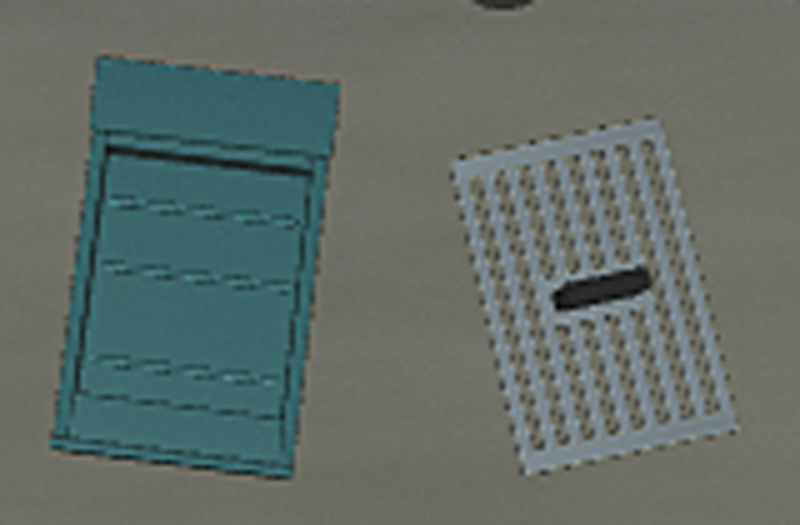

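The crop shows the grid's corners at (455,163), (655,120), (735,430) and (527,473), and its tab at (601,288). The tray lip is at the top and the front stop at the bottom, which matches the fitted rectangles.

```bash
cat >> h.py <<'E'
from scipy.spatial.transform import Rotation as Rn
from cell import arm
TR=np.array([536.9,-78.0]);TY=-7.8
def Rt(yaw,tilt=0):
    "tool y along heading yaw, z down, tilted by tilt about tool x"
    y=np.array([np.cos(np.radians(yaw)),np.sin(np.radians(yaw)),0]);z=np.array([0,0,-1.])
    return np.stack([np.cross(y,z),y,z],1)@Rn.from_euler("x",tilt,degrees=True).as_matrix()
def mv(P,R,st=None):
    st=st or arm.state();R0=np.array(st["tcp_rot"])
    return np.r_[R0.T@(np.array(P)-st["tcp_pos"])/10,Rn.from_matrix(R0.T@R).as_rotvec(degrees=True)].round(2).tolist()
E
python3 - <<'E'
from h import *
s=dict(np.load("top0.npz"))
c=(np.array([[455,163],[655,120],[735,430],[527,473]])-[400,0])/5+[384,140]-.4
P=world(s,c[:,0],c[:,1],6);print(P.round(1),P.mean(0));
t=world(s,384+201/5-.4,140+288/5-.4,42.);print("tab",t)
a=P[:2].mean(0)-P[2:].mean(0);print(np.degrees(np.arctan2(a[1],a[0])),np.linalg.norm(a[:2]))
print("cup",world(s,404,128,50.),"lip pts proj",proj(s,[[536.9,-78,30]]))
print(mv([500,300,226],Rt(45)),mv([524.5,-308,200],Rt(11.2)))
E
```

```text
[[ 595.2 -238.6    6. ]
 [ 616.4 -344.5    6. ]
 [ 452.2 -378.3    6. ]
 [ 431.3 -270.4    6. ]] [ 523.78156965 -307.94028141    6.        ]
tab [ 523.3824523  -304.36933447   42.        ]
11.310376862396687 167.35904666478848
cup [ 702.11323482 -259.55702075   50.        ] lip pts proj [[334.28344322 193.87564   ]]
[-40.32, -25.36, 0.02, -0.06, 0.01, 29.72] [-58.71, -83.36, 2.68, -0.05, 0.03, 63.52]
```

servo_tool(
  moves=[-10, -6.3, 0, 0, 0, 7.4, 0.3, -20, -12.6, 0, 0, 0, 14.8, 0.3, -30, -19, 0, 0, 0, 22, 0.3, -40.3, -25.4, 0, 0, 0, 29.7, 0.3, -40.3, -25.4, 0, 0, 0, 29.7, 0.3, -40.3, -25.4, 0, 0, 0, 29.7, 0.3, -40.3, -25.4, 0, 0, 0, 29.7, 0.3, -40.3, -25.4, 0, 0, 0, 29.7, 0.3, -40.3, -25.4, 0, 0, 0, 29.7, 0.3, -40.3, -25.4, 0, 0, 0, 29.7, 0.3, -40.3, -25.4, 0, 0, 0, 29.7, 0.3, -40.3, -25.4, 0, 0, 0, 29.7, 0.3],
)

```text
time: 1.1
tcp_pos: [502.0, 296.4, 226.3]
tcp_rot: [[-0.706, 0.709, 0.0], [0.709, 0.706, -0.001], [-0.001, -0.001, -1.0]]
force: [-0.3, 0.0, 0.3]
gripper_width: 0.701
gripper_force: 0.0
```

```bash
python3 -c "
from h import *
print(mv([524,-308,150],Rt(11.2)))"
```

```text
[-44.37, -41.09, 7.69, -0.02, 0.05, 33.68]
```

servo_tool(
  moves=[-44.4, -41.1, 7.6, 0, 0, 33.7, 0.3, -44.4, -41.1, 7.6, 0, 0, 33.7, 0.3, -44.4, -41.1, 7.6, 0, 0, 33.7, 0.3, -44.4, -41.1, 7.6, 0, 0, 33.7, 0.3, -44.4, -41.1, 7.6, 0, 0, 33.7, 0.3, -44.4, -41.1, 7.6, 0, 0, 33.7, 0.3, -44.4, -41.1, 7.6, 0, 0, 33.7, 0.3, -44.4, -41.1, 7.6, 0, 0, 33.7, 0.3, -44.4, -41.1, 7.6, 0, 0, 33.7, 0.3, -44.4, -41.1, 7.6, 0, 0, 33.7, 0.3, -44.4, -41.1, 7.6, 0, 0, 33.7, 0.3, -44.4, -41.1, 7.6, 0, 0, 33.7, 0.3],
)

```text
time: 2.1
tcp_pos: [518.4, -197.9, 164.0]
tcp_rot: [[-0.196, 0.981, -0.0], [0.981, 0.196, 0.0], [0.0, 0.0, -1.0]]
force: [0.2, 0.4, -0.3]
gripper_width: 0.701
gripper_force: 0.0
```

```bash
python3 -c "
from h import *
print(mv([524,-308,150],Rt(11.2)))"
```

```text
[-10.9, -1.61, 1.4, 0.0, -0.0, 0.1]
```

servo_tool(
  moves=[-10.9, -1.6, 1.4, 0, 0, 0, 0.3, -10.9, -1.6, 1.4, 0, 0, 0, 0.3, -10.9, -1.6, 1.4, 0, 0, 0, 0.3, -10.9, -1.6, 1.4, 0, 0, 0, 0.3, -10.9, -1.6, 1.4, 0, 0, 0, 0.3, -10.9, -1.6, 1.4, 0, 0, 0, 0.3],
)

```text
time: 2.6
tcp_pos: [524.6, -305.5, 150.1]
tcp_rot: [[-0.196, 0.981, -0.0], [0.981, 0.196, 0.001], [0.001, -0.0, -1.0]]
force: [0.8, 0.5, -0.2]
gripper_width: 0.701
gripper_force: 0.0
```

```bash
python3 -c "
from h import *
st=arm.state();s=arm.snapshot('wrist');np.savez('w0.npz',**s);cv2.imwrite('pics/w0.png',s['pixels'])
print(mv([524,-308,150],Rt(11.2),st),st['tcp_pos'],s['mtx'],s['T'].round(3))"
```

```text
[-0.24, -0.11, 0.01, -0.02, -0.04, 0.1] [ 524.56921157 -305.46896627  150.08105806] [[309.70691629   0.         321.79129608]
 [  0.         309.70691629 195.03809229]
 [  0.           0.           1.        ]] [[ 9.80000e-01 -1.88000e-01 -5.80000e-02  5.08193e+02]
 [ 1.97000e-01  9.35000e-01  2.94000e-01 -2.23419e+02]
 [-1.00000e-03 -3.00000e-01  9.54000e-01  3.07889e+02]
 [ 0.00000e+00  0.00000e+00  0.00000e+00  1.00000e+00]]
```

View pics/w0.png

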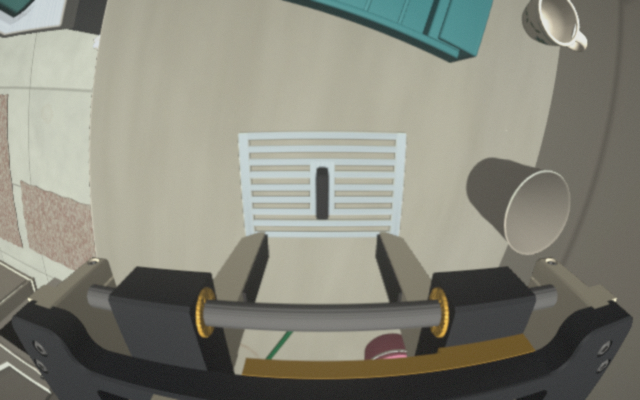

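The wrist view shows the grid's corners at (238,132), (406,132), (404,236) and (245,236), with its tab between rows 166 and 220 at column 322, square between the fingers.

```bash
python3 -c "
from h import *
s=dict(np.load('w0.npz'));K=s['mtx'];T=s['T']
def fw(u,v,z):
    a=np.array([u-K[0,2],-(v-K[1,2])]);r=np.hypot(*a);th=r/K[0,0]
    d=T[:3,:3]@np.r_[a/r*np.sin(th),-np.cos(th)];return T[:3,3]+d*(z-T[2,3])/d[2]
C=np.array([fw(u,v,6) for u,v in((238,132),(406,132),(404,236),(245,236))]);print(C.round(1),C.mean(0))
a=C[1]-C[0];print(np.degrees(np.arctan2(a[1],a[0])))
print('tab',fw(322,194,42),fw(322,168,42),fw(322,220,42))
print(mv([524,-308,20],Rt(11.2)))
"
```

```text
[[ 431.9 -268.3    6. ]
 [ 596.  -235.4    6. ]
 [ 624.6 -345.     6. ]
 [ 453.4 -379.2    6. ]] [ 526.44781583 -306.96583337    6.        ]
11.343662655404772
tab [ 524.4533161  -304.36674804   42.        ] [ 519.75026288 -280.92714288   42.        ] [ 529.4096345  -329.06399059   42.        ]
[-0.28, -0.13, 13.04, 0.0, -0.01, 0.15]
```

servo_tool(
  moves=[-0.1, 0, 3, 0, 0, 0, 0.3, -0.1, 0, 6, 0, 0, 0, 0.3, -0.1, 0, 9, 0, 0, 0, 0.3, -0.1, 0, 11, 0, 0, 0, 0.3, -0.1, 0, 12.3, 0, 0, 0, 0.3, -0.1, 0, 13, 0, 0, 0, 0.3, -0.1, 0, 13, 0, 0, 0, 0.3, -0.1, 0, 13, 0, 0, 0, 1, -0.1, 0, 13, 0, 0, 0, 1, -0.1, 0, 13, 0, 0, 0, 1, -0.1, 0, 13, 0, 0, 0, 1, -0.1, 0, 13, 0, 0, 0, 1],
)

```text
time: 3.65
tcp_pos: [525.1, -307.1, 21.0]
tcp_rot: [[-0.196, 0.981, 0.001], [0.981, 0.196, -0.001], [-0.001, 0.001, -1.0]]
force: [0.7, 0.0, -0.3]
gripper_width: 0.392
gripper_force: 0.0
```

servo_tool(
  moves=[0, 0, 0, 0, 0, 0, 1, 0, 0, 0, 0, 0, 0, 1, 0, 0, 0, 0, 0, 0, 1, 0, 0, 0, 0, 0, 0, 1],
)

```text
time: 3.98
tcp_pos: [524.9, -306.9, 20.3]
tcp_rot: [[-0.196, 0.981, -0.0], [0.981, 0.196, 0.0], [0.0, -0.0, -1.0]]
force: [-0.5, -0.4, -0.0]
gripper_width: 0.125
gripper_force: 30.0
```

```bash
cat >> h.py <<'E'
def tcp(xb,zb,th,dy=0):
    t=np.radians(th);x=xb-85*np.cos(t)+20.3*np.sin(t);z=zb+85*np.sin(t)+20.3*np.cos(t)
    c,s=np.cos(np.radians(TY)),np.sin(np.radians(TY))
    return [TR[0]+c*x-s*dy,TR[1]+s*x+c*dy,z]
E
python3 -c "
from h import *
st=arm.state();st['tcp_pos'][2]+=130
print(mv(tcp(48,110,15),Rt(TY,0),st),mv(tcp(48,110,15),Rt(TY,0)))"
```

```text
[23.15, 2.94, -0.13, -0.0, -0.0, 19.11] [23.15, 2.94, -13.13, -0.0, -0.0, 19.11]
```

servo_tool(
  moves=[0, 0, -0.5, 0, 0, 0, 1, 0, 0, -2, 0, 0, 0, 1, 0, 0, -4, 0, 0, 0, 1, 0, 0, -6.5, 0, 0, 0, 1, 0, 0, -9, 0, 0, 0, 1, 0, 0, -11, 0, 0, 0, 1, 0, 0, -12.5, 0, 0, 0, 1, 0, 0, -13, 0, 0, 0, 1, 0, 0, -13, 0, 0, 0, 1, 0, 0, -13, 0, 0, 0, 1],
)

```text
time: 4.82
tcp_pos: [524.6, -306.7, 149.2]
tcp_rot: [[-0.196, 0.981, -0.001], [0.981, 0.196, 0.001], [0.001, -0.001, -1.0]]
force: [-0.2, 1.1, -3.6]
gripper_width: 0.126
gripper_force: 30.0
```

```bash
python3 -c "
from h import *
st=arm.state();print(st['tcp_pos'],st['force'],st['torque'],st['gripper_force'])
print(mv(tcp(48,110,15),Rt(TY,0),st))"
```

```text
[ 524.59710271 -306.69942497  149.20335512] [-0.20423855  1.10614464 -3.64312623] [-0.05329582  0.0626921   0.00950626] 29.99944031238556
[23.13, 2.97, -0.22, -0.05, -0.04, 19.11]
```

servo_tool(
  moves=[1, 0.1, 0, 0, 0, 1, 1, 3, 0.4, 0, 0, 0, 3, 1, 6, 0.8, -0.1, 0, 0, 5, 1, 9, 1.2, -0.1, 0, 0, 7.5, 1, 12, 1.5, -0.1, 0, 0, 10, 1, 15, 1.9, -0.2, 0, 0, 12.5, 1, 18, 2.3, -0.2, 0, 0, 15, 1, 20.5, 2.6, -0.2, 0, 0, 17, 1, 22.3, 2.9, -0.2, 0, 0, 18.5, 1, 23.1, 3, -0.2, 0, 0, 19.1, 1, 23.1, 3, -0.2, 0, 0, 19.1, 1, 23.1, 3, -0.2, 0, 0, 19.1, 1],
)

```text
time: 5.82
tcp_pos: [508.6, -74.3, 151.1]
tcp_rot: [[0.134, 0.991, -0.002], [0.991, -0.134, 0.0], [-0.0, -0.002, -1.0]]
force: [-0.4, -0.4, -3.2]
gripper_width: 0.127
gripper_force: 30.0
```

```bash
python3 -c "
from h import *
print(mv(tcp(48,80,15),Rt(TY,15)))"
```

```text
[0.02, -0.03, 2.95, 14.91, 0.02, 0.09]
```

servo_tool(
  moves=[0, 0, 0.5, 2, 0, 0, 1, 0, 0, 1, 5, 0, 0, 1, 0, 0, 1.5, 8, 0, 0, 1, 0, 0, 2, 11, 0, 0, 1, 0, 0, 2.5, 14, 0, 0, 1, 0, 0, 2.9, 15, 0, 0, 1, 0, 0, 2.9, 15, 0, 0, 1, 0, 0, 2.9, 15, 0, 0, 1, 0, 0, 2.9, 15, 0, 0, 1],
)

```text
time: 6.57
tcp_pos: [508.9, -74.7, 123.5]
tcp_rot: [[0.136, 0.957, -0.255], [0.991, -0.131, 0.035], [0.0, -0.257, -0.966]]
force: [0.6, 0.2, -3.5]
gripper_width: 0.126
gripper_force: 30.0
```

```bash
python3 -c "
from h import *
print(arm.state()['tcp_pos'],mv(tcp(48,38,15),Rt(TY,15)),mv(tcp(84,38,15),Rt(TY,15)))
t=arm.snapshot('top');s=arm.snapshot('side')
np.savez('t1.npz',**t);np.savez('s1.npz',**s)
a=cv2.resize(t['pixels'][130:250,270:410],(560,480),interpolation=cv2.INTER_CUBIC)
b=cv2.resize(s['pixels'][130:250,240:380],(560,480),interpolation=cv2.INTER_CUBIC)
cv2.imwrite('pics/c1.png',cv2.resize(np.hstack([a,b]),(800,343)))
"
```

```text
[508.94096856 -74.74916604 123.5273829 ] [0.06, 1.06, 4.26, 0.09, -0.0, 0.0] [0.06, 4.54, 3.34, 0.09, -0.0, 0.0]
```

View pics/c1.png

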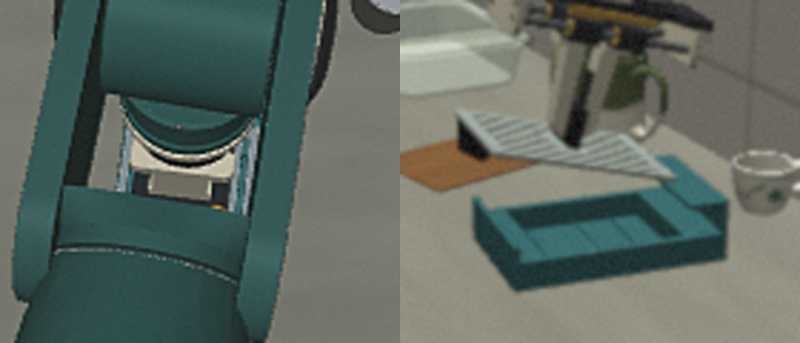

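The side view shows the grid tilted with its back end low (right corner near (672,176)), ahead of and above the lip. The arm blocks the top view. I'll compare these corners with the predicted ones.

```bash
python3 -c "
from h import *
s=dict(np.load('s1.npz'))
c,si=np.cos(np.radians(TY)),np.sin(np.radians(TY))
w=lambda x,y,z:[TR[0]+c*x-si*y,TR[1]+si*x+c*y,z]
p=proj(s,[w(-100,-62,0),w(100,-62,0),w(100,-62,61),w(62,-62,61),w(48,-57,83),w(48-164,-57,83+44)])
print(((p-[240,130])*4*.7143+[400,0]).round(0))
b=cv2.resize(s['pixels'][140:240,255:375],(800,600),interpolation=cv2.INTER_CUBIC)
print(((p-[255,140])*800/120).round());cv2.imwrite('pics/c2.png',b)
"
```

```text
[[512. 296.]
 [724. 263.]
 [728. 200.]
 [688. 205.]
 [672. 182.]
 [490. 156.]]
[[161. 624.]
 [657. 547.]
 [664. 400.]
 [573. 413.]
 [535. 358.]
 [109. 297.]]
```

View pics/c2.png

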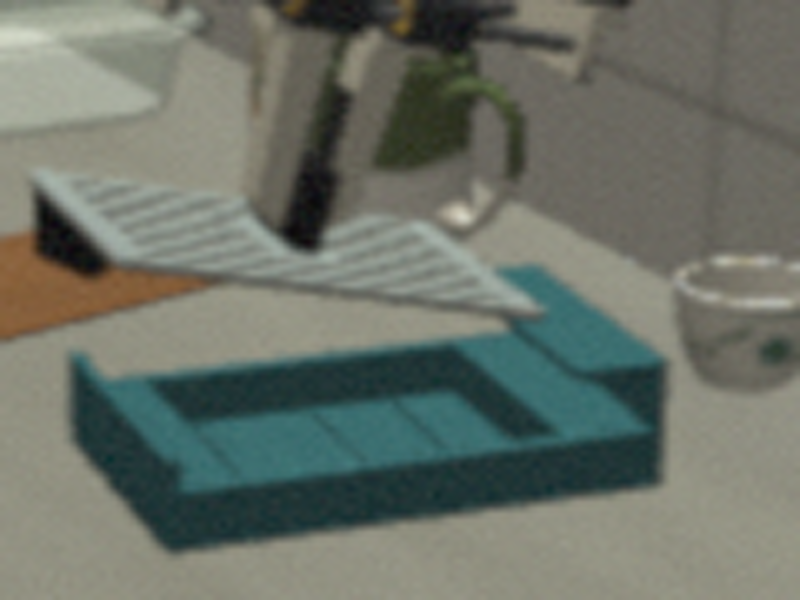

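Measured corners agree with the predictions to about 1 mm. Next I lower the grid in front of the lip, then slide it under.

servo_tool(
  moves=[0, 0.2, 0.8, 0, 0, 0, 1, 0, 0.5, 1.8, 0, 0, 0, 1, 0, 0.7, 2.8, 0, 0, 0, 1, 0, 0.9, 3.6, 0, 0, 0, 1, 0, 1, 4, 0, 0, 0, 1, 0, 1.1, 4.3, 0, 0, 0, 1, 0, 1.1, 4.3, 0, 0, 0, 1, 0, 1.1, 4.3, 0, 0, 0, 1, 0, 1.1, 4.3, 0, 0, 0, 1],
)

```text
time: 7.42
tcp_pos: [508.7, -74.5, 79.4]
tcp_rot: [[0.135, 0.957, -0.256], [0.991, -0.131, 0.035], [-0.0, -0.258, -0.966]]
force: [-0.2, -0.7, -4.0]
gripper_width: 0.122
gripper_force: 30.0
```

```bash
python3 -c "
from h import *
print(mv(tcp(84,36,15),Rt(TY,15)))"
```

```text
[0.03, 3.48, -0.75, 0.04, 0.01, 0.01]
```

servo_tool(
  moves=[0, 0.3, -0.1, 0, 0, 0, 1, 0, 0.8, -0.2, 0, 0, 0, 1, 0, 1.3, -0.3, 0, 0, 0, 1, 0, 1.8, -0.4, 0, 0, 0, 1, 0, 2.3, -0.5, 0, 0, 0, 1, 0, 2.8, -0.6, 0, 0, 0, 1, 0, 3.2, -0.7, 0, 0, 0, 1, 0, 3.5, -0.8, 0, 0, 0, 1, 0, 3.5, -0.8, 0, 0, 0, 1, 0, 3.5, -0.8, 0, 0, 0, 1, 0, 3.5, -0.8, 0, 0, 0, 1],
)

```text
time: 8.33
tcp_pos: [543.9, -79.2, 77.6]
tcp_rot: [[0.135, 0.957, -0.257], [0.991, -0.131, 0.035], [0.0, -0.259, -0.966]]
force: [-0.9, -0.2, -4.1]
gripper_width: 0.128
gripper_force: 30.0
```

```bash
python3 -c "
from h import *
for a in((84.5,33,12),(85,32,8),(85,31.5,4),(85,31,0)): print(mv(tcp(*a),Rt(TY,a[2])))
s=arm.snapshot('side')
cv2.imwrite('pics/c3.png',cv2.resize(s['pixels'][140:240,255:375],(800,600),interpolation=cv2.INTER_CUBIC))
"
```

```text
[0.03, 0.04, 0.72, -3.01, 0.0, 0.01]
[0.03, 0.02, 1.41, -7.01, 0.0, 0.01]
[0.03, -0.01, 2.07, -11.01, 0.0, 0.01]
[0.03, -0.0, 2.72, -15.01, 0.0, 0.01]
```

View pics/c3.png

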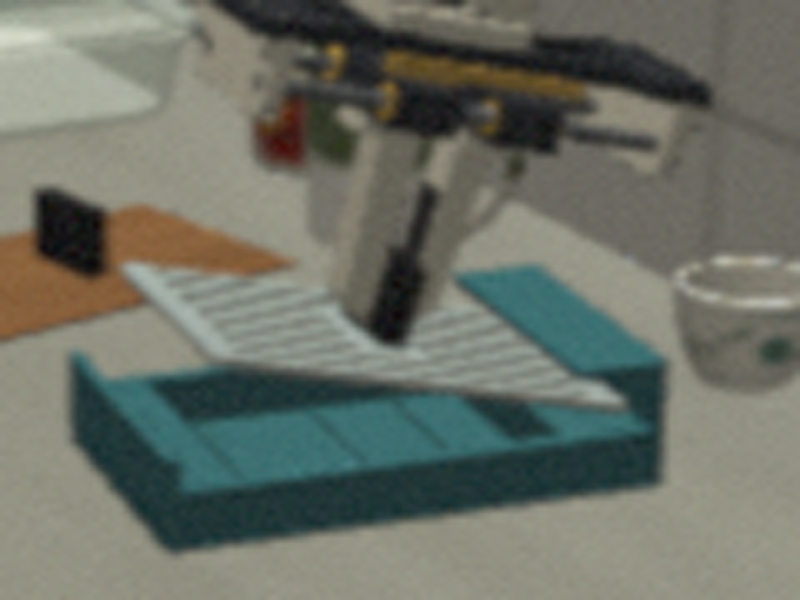

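The back end is under the lip, its right corner near (625,403), and the front end is raised above the stop. Now I swing it down.

servo_tool(
  moves=[0, 0, 0.3, -1, 0, 0, 1, 0, 0, 0.7, -3, 0, 0, 1, 0, 0, 1, -5, 0, 0, 1, 0, 0, 1.4, -7, 0, 0, 1, 0, 0, 1.7, -9, 0, 0, 1, 0, 0, 2.1, -11, 0, 0, 1, 0, 0, 2.4, -13, 0, 0, 1, 0, 0, 2.6, -14, 0, 0, 1, 0, 0, 2.7, -15, 0, 0, 1, 0, 0, 2.7, -15, 0, 0, 1, 0, 0, 2.7, -15, 0, 0, 1, 0, 0, 2.7, -15, 0, 0, 1],
)

```text
time: 9.38
tcp_pos: [537.3, -78.4, 51.8]
tcp_rot: [[0.136, 0.991, -0.0], [0.991, -0.136, -0.0], [-0.0, -0.0, -1.0]]
force: [0.0, -0.4, -3.3]
gripper_width: 0.129
gripper_force: 30.0
```

```bash
python3 -c "
from h import *
print(mv(tcp(85,30,0),Rt(TY,0)))
s=arm.snapshot('side')
cv2.imwrite('pics/c4.png',cv2.resize(s['pixels'][140:240,255:375],(800,600),interpolation=cv2.INTER_CUBIC))
"
```

```text
[0.03, -0.05, 0.15, -0.01, 0.0, 0.01]
```

View pics/c4.png

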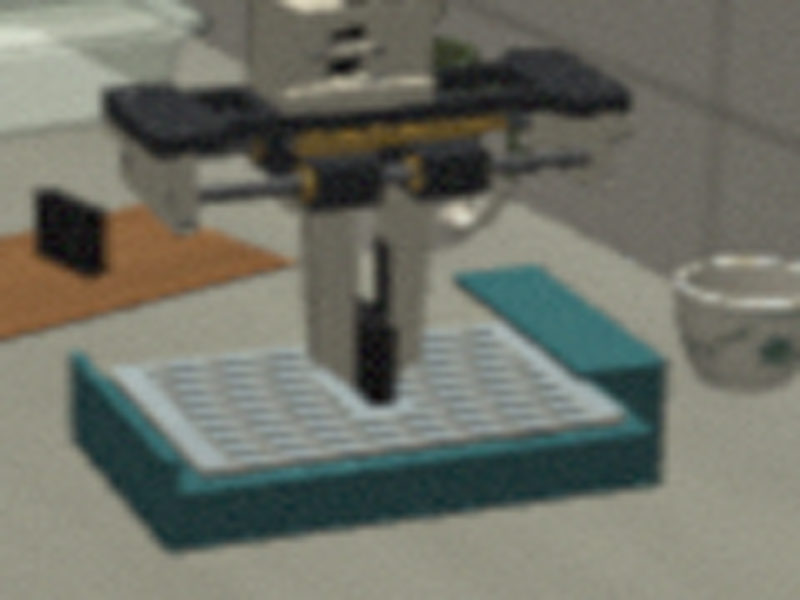

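The grid is level just above the rim, its back end under the lip and its front end behind the stop. I lower it the last millimetre or two until it touches.

servo_tool(
  moves=[0, 0, 0.05, 0, 0, 0, 1, 0, 0, 0.1, 0, 0, 0, 1, 0, 0, 0.15, 0, 0, 0, 1, 0, 0, 0.18, 0, 0, 0, 1, 0, 0, 0.18, 0, 0, 0, 1],
)

```text
time: 9.85
tcp_pos: [537.2, -78.3, 50.3]
tcp_rot: [[0.135, 0.991, 0.0], [0.991, -0.135, -0.0], [-0.0, 0.0, -1.0]]
force: [-3.9, 0.6, 6.0]
gripper_width: 0.128
gripper_force: 30.0
```

servo_tool(
  moves=[0, 0, 0, 0, 0, 0, 0.7, 0, 0, 0, 0, 0, 0, 0.7, 0, 0, 0, 0, 0, 0, 0.7, 0, 0, 0, 0, 0, 0, 0.7, 0, 0, 0, 0, 0, 0, 0.7, 0, 0, 0, 0, 0, 0, 0.7],
)

```text
time: 10.35
tcp_pos: [537.1, -78.3, 49.7]
tcp_rot: [[0.135, 0.991, -0.0], [0.991, -0.135, 0.0], [0.0, -0.0, -1.0]]
force: [0.3, -0.4, -0.5]
gripper_width: 0.3
gripper_force: 0.0
```

servo_tool(
  moves=[0, 0, -0.5, 0, 0, 0, 0.7, 0, 0, -1.5, 0, 0, 0, 0.7, 0, 0, -3, 0, 0, 0, 0.7, 0, 0, -5, 0, 0, 0, 0.7, 0, 0, -8, 0, 0, 0, 0.7, 0, 0, -11, 0, 0, 0, 0.7, 0, 0, -14, 0, 0, 0, 0.7, 0, 0, -17, 0, 0, 0, 0.7, 0, 0, -20, 0, 0, 0, 0.7, 0, 0, -20, 0, 0, 0, 0.7],
)

```text
time: 11.18
tcp_pos: [538.3, -78.5, 257.3]
tcp_rot: [[0.135, 0.991, 0.008], [0.991, -0.135, -0.002], [-0.0, 0.008, -1.0]]
force: [0.7, 0.5, 0.5]
gripper_width: 0.299
gripper_force: 0.0
```

```bash
python3 -c "
from h import *
s=arm.snapshot('side');w=arm.snapshot('wrist')
a=cv2.resize(s['pixels'][140:240,255:375],(480,400),interpolation=cv2.INTER_CUBIC)
b=cv2.resize(w['pixels'][60:260,160:460],None,fx=1.0667,fy=2*1.0667/1.0667)
cv2.imwrite('pics/c5.png',np.hstack([a,cv2.resize(w['pixels'][60:310,200:400],(320,400))]))
"
```

```text
(no output)
```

View pics/c5.png

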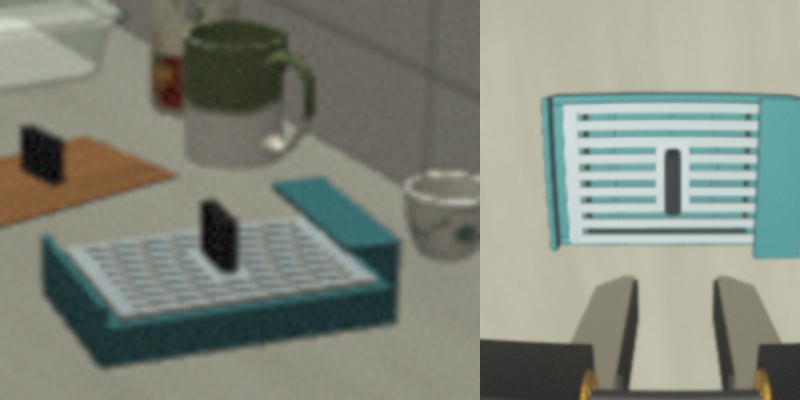

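The side view shows the grid flat on the rim. In the wrist view the sideways gaps look slightly uneven, so I measure the seat there.

```bash
cat > m.py <<'E'
from h import *
s=arm.snapshot('wrist');np.savez('w5.npz',**s);K=s['mtx'];T=s['T']
c,si=np.cos(np.radians(TY)),np.sin(np.radians(TY))
def fw(u,v,z):
    a=np.stack([u-K[0,2],-(v-K[1,2])],-1);r=np.linalg.norm(a,axis=-1,keepdims=True);th=r/K[0,0]
    d=np.concatenate([a/r*np.sin(th),-np.cos(th)],-1)@T[:3,:3].T;P=T[:3,3]+d*((z-T[2,3])/d[...,2])[...,None]
    q=P[...,:2]-TR;return np.stack([c*q[...,0]+si*q[...,1],-si*q[...,0]+c*q[...,1]],-1)
hsv=cv2.cvtColor(s['pixels'],cv2.COLOR_BGR2HSV).astype(int)
v,u=np.mgrid[0:400,0:640].astype(float);G=fw(u,v,36.);Q=fw(u,v,30.)
g=(hsv[...,1]<45)&(hsv[...,2]>205)&(abs(G[...,0])<105)&(abs(G[...,1])<75)
t=(hsv[...,1]>90)&(hsv[...,0]>80)&(hsv[...,0]<100)&(abs(Q[...,0])<60)&(abs(Q[...,1])<75)
print(np.unique(hsv[180,240:380,2],return_counts=True)[0][[0,-1]],g.sum(),t.sum())
for x0 in(-75,-45,-15,15,45):
    m=abs(G[...,0]-x0)<5;m2=abs(Q[...,0]-x0)<5
    print(x0,"grid y",G[g&m][:,1].min().round(1),G[g&m][:,1].max().round(1),"tray y",*( (Q[t&m2][:,1].min().round(1),Q[t&m2][:,1].max().round(1)) if (t&m2).any() else ()))
for y0 in(-45,-20,20,45): 
    m=abs(G[...,1]-y0)<4;print(y0,"grid x",G[g&m][:,0].min().round(1),G[g&m][:,0].max().round(1))
b=s['pixels'][90:240,220:420];cv2.imwrite('pics/c6.png',cv2.resize(b,(800,600),interpolation=cv2.INTER_CUBIC))
E
python3 m.py
```

```text
[ 73 220] 4778 1184
-75 grid y -56.0 53.9 tray y
-45 grid y -55.9 54.4 tray y -36.1 61.1
-15 grid y -55.8 53.9 tray y -36.1 60.9
15 grid y -55.8 53.9 tray y -36.0 60.9
45 grid y -55.8 53.2 tray y -36.0 61.3
-45 grid x -83.7 63.1
-20 grid x -83.6 63.2
20 grid x -82.9 64.1
45 grid x -84.2 -56.9
```

View pics/c6.png

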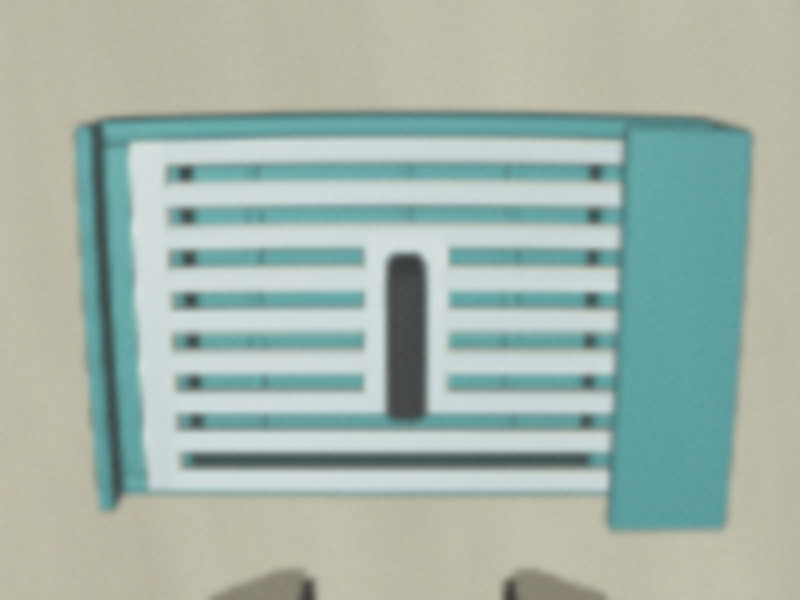

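The grid lies square: it sits about 1 mm off centre sideways, its front end is at x ≈ -84 mm, its back end is under the lip, and no skew is visible. I'm handing it in.

```bash
python3 -c "
from cell import arm
print(arm.state()['time'],arm.sign_off())"
```

```text
the job is handed in; nothing more can be done
11.3333 None
```

The grid is seated in the drip tray, with its back end under the lip and its front end behind the stop. It lies flat and square, about 1 mm off centre sideways. I let go, left the cover, mug and cup alone, and handed the job in at 11.3 s; the hand-in gave no verdict.

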